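Put the desk stationery away and leave the small electronics

TASK

Put the loose stationery away in the desk organiser, each piece in the compartment made for it: the stapler standing in the long compartment, the roll of tape flat in the round well, the note pad flat in the big rectangular compartment and the eraser flat in the short narrow one. Set each piece down on the compartment's floor, don't drop or throw it. Leave the small electronics that look like them (charging puck, portable drive, USB stick) and the phone where they lie.

Things in the scene. Friction and masses are not known exactly. Their poses are not given: they have to be found in the camera images.
- organiser: Grey tray, fixed, any yaw, 190 (x) by 254 (y) by 22 mm high; walls 4, dark floor 3 mm thick. Origin: centre of underside, z up. Compartments, centre (x, y) in its frame, inside size x by y, mm: LONG (-55, -48), 72 by 150; SHORT NARROW (-54, 77), 74 by 92; ROUND WELL (38, -70), 104 across; BIG RECTANGULAR (39, 55), 104 by 136. Long sides run along its y. Fingers fit beside each piece.
- stapler: Black desk stapler standing on its base: 112 mm long (its x, jaw to +x); base 34 mm wide (its y), 11 mm high; above it an arm 26 mm wide and 108 mm long, at heights of 31 to 46 mm at the middle (3 mm lower at the rear, 3 mm higher at the jaw). Grip the arm across its width at the middle, 40 mm up. About 0.15 kg. Origin: centre of the underside, z up.
- tape_roll: Roll of beige adhesive tape on a white paper core, lying flat: 52 mm outside diameter, open hole 26 mm wide, 19 mm high; can be gripped across its outside. About 0.04 kg. Origin: centre of the underside, z up.
- note_pad: Pad of cream paper notes, lying flat: 51 mm (its x) by 38 mm (its y), 16 mm high, sharp corners. About 0.03 kg. Origin: centre of the underside, z up.
- eraser: White eraser in a brown card sleeve, lying flat: 60 mm (its x) by 22 mm (its y), 12 mm high. About 0.02 kg. Origin: centre of the underside, z up.
- ssd: Portable drive, NOT stationery, stays where it is: flat rounded aluminium block 58 mm (its x) by 42 mm (its y), 11 mm high, with a small socket at one end. Origin: centre of the underside.
- charging_puck: Charging puck, NOT stationery, stays where it is: solid disc without a hole, 56 mm across, 9 mm high, beige with a white top. Origin: centre of the underside.
- usb_stick: USB stick, NOT stationery, stays where it is: white plastic body with a bare steel plug at one end (its +x), together 58 mm long (its x), 19 mm wide (its y), 9 mm high. Origin: under the middle of its length.
- phone: Black phone lying flat, stays where it is: 147 mm (its x) by 71 mm (its y), 8 mm high. Origin: centre of the underside.
Not all that is in view belongs to the job. What is shaped like the note_pad but red is not meant. Leave any blue look-alike of the tape_roll alone.

How it is judged (in metres and radians):
At the end, for the whole second after the job is handed in: Origins off their compartment's centre (organiser x, y) by at most: stapler 25, 30 mm; tape roll 28, 28; note pad 36, 50; eraser 30, 36. Each released, at rest on the floor (underside below 7 mm), tilted under 0.15 rad. Drive, puck, USB stick and phone within 30 mm of their starts (x of stapler in the frame of organiser between -0.08 and -0.03 m and y of stapler in the frame of organiser between -0.078 and -0.018 m and z of stapler in the frame of organiser between -0.001 and 0.007 m and angle between each of stapler, tape_roll, note_pad, eraser's own z axis and vertical below 0.15 rad and linear speed of each of stapler, tape_roll, note_pad, eraser below 0.02 m/s and x of tape_roll in the frame of organiser between 0.01 and 0.066 m and y of tape_roll in the frame of organiser between -0.098 and -0.042 m and z of tape_roll in the frame of organiser between -0.001 and 0.007 m and x of note_pad in the frame of organiser between 0.003 and 0.075 m and y of note_pad in the frame of organiser between 0.005 and 0.105 m and z of note_pad in the frame of organiser between -0.001 and 0.007 m and x of eraser in the frame of organiser between -0.084 and -0.024 m and y of eraser in the frame of organiser between 0.041 and 0.113 m and z of eraser in the frame of organiser between -0.001 and 0.007 m and distance of each of ssd, charging_puck, usb_stick, phone from where it was at the start of the episode below 0.03 m); the robot touches nothing.
It fails at once if the drive, puck, USB stick or phone is moved by more than 30 mm (distance of any of ssd, charging_puck, usb_stick, phone from where it was at the start of the episode above 0.03 m).
It fails at once if a piece of stationery is dropped or thrown: faster than 0.8 m/s while the fingers do not hold it (a fall of about 33 mm) ((linear speed of stapler above 0.8 m/s and contact force between the fingers and stapler below 0.05 N) or (linear speed of tape_roll above 0.8 m/s and contact force between the fingers and tape_roll below 0.05 N) or (linear speed of note_pad above 0.8 m/s and contact force between the fingers and note_pad below 0.05 N) or (linear speed of eraser above 0.8 m/s and contact force between the fingers and eraser below 0.05 N)).
It also fails if it takes over 118 s, if anything falls off the work surface, if the arm or the gripper's body presses on something with over 40 N, if the wrist force passes 120 N, or if a joint passes its speed limit or range.

ROBOT

A 6-joint arm with a two-finger parallel gripper is mounted at the origin on the work surface. World frame = base frame: x ahead of the robot, y to its left, z up, the work surface at z = 0. Lengths are in mm, angles in rad, forces in N, time in s.
With the tool pointing down it reaches from about 300 to 775 mm from the base axis. Payload 14.6 kg.
Tool frame: the origin (TCP) lies on the mounting face of the last link; the fingertips stand 199 mm ahead of it and the grasp point (between the pads) lies 180 mm ahead of it; z points along the fingers, y is the line along which they close (so a half turn about z gives the same grasp; the last joint's range is limited). The gripper opens to 94 mm and grips with 3 to 60 N. Pads are 16 mm wide; open, the fingers measure 119 mm over their backs; the gripper's body (75 mm by 177 mm) begins 78 mm behind the grasp point.
Start: joints at [-0.067, 0.3, 1.521, -0, 1.321, -0.067], TCP at [549.992, -0.002, 404.646] pointing down, gripper open.
Joint ranges: [-3.03, 3.03], [-0.79, 2.21], [0.23, 2.52], [-1.04, 4.18], [0, 3.07], [-2.55, 2.55]. Speed limits (rad/s): [2.22, 2.22, 2.57, 3.14, 3.14, 3.14].

INTERFACE

Orientations are given as [roll, pitch, yaw] about the fixed x, y, z axes, in that order (R = Rz(yaw) Ry(pitch) Rx(roll)).
In Python, from cell import manip gives the robot as it stands. The module is installed in compiled form; this text tells all that it offers.
- The arm moves only by the shell command python3 -m creep 'ROWS' [FORCE]. ROWS is a JSON object of lists of equal length, an entry for each row: "slide": the shift along the world's x, y, z in cm, a list of three; "turn": the turn about the world's z in rad; "claw": the opening, from 0 (shut) to 1 (fully open). A call has 1 to 8 rows; each row shifts and turns the commanded pose from where the row before left it; what a row does not reach is not made up. A row lasts 1/8 s, in which the tool goes at most 62.5 mm and 10.7 degrees, less where a joint would pass 70% of its speed; a pose out of reach is approached as far as the arm can. A call with a gripper value outside its range is refused whole. The fingers move at their own pace and stop on an object; FORCE is the grip in N (left out, the last holds). Time passes only in rows, so rows that do not move let the fingers close. It gives the time, the measured TCP pose, the force, the opening and the grip force at its end, in the units of the state.
- manip.read_state(): the state, without advancing time (a new reading comes with each control period).
- manip.camera(name): name is "scene" or "side" or "wrist"; returns (picture, depth): 420x560x3 uint8, red, green, blue; 420x560 float32, mm along the optical axis (not along the pixel's ray), 0 where there is no reading.
- manip.calibration(name): a dict with "intrinsics" (3x3 intrinsics, pixels), "pose" (4x4, takes a point from camera to world coordinates). Camera axes: x right, y up, looking along -z (the intrinsics and any distortion apply to the point x, -y, -z); pixel columns grow to the right and rows downward; lengths in mm; the calibration is good to about 2 mm. A picture is of the moment at which its call begins: read the wrist's pose just before it. calibration takes no time and is no camera call; for the wrist camera it gives the pose at the moment of the call.
- manip.sign_off(): hands the job in; it is judged then, once.
Trained networks look in the newest picture that a camera, given by its name, has taken for a name from the list of things; names that differ only in an ending like _2 or _b are one class to them, and where a whole thing is asked for, a point or a joint stands for the part that bears it (a point fixed in the world has none). Each returns a list of dicts, best first, with "score" (0 to 1); they miss things now and then, are a little off and sometimes report something else, mostly with a low value. They report only what shows in the picture. A call takes as long as a camera call. They do not tell look-alikes from the thing itself.
- manip.cut_out(query, camera): "mask" (420x560 bool, what is visible of it) and "position" ([column, row] in pixels, amid what is visible of it).
The state is a dict: "clock": time; "joints": joint angles; "qd": joint speeds; "effort": joint torques, N m; "eef_pos": TCP position; "eef_rot": TCP orientation; "wrist_force": force on the tool from outside, world axes, zero at the start; "moment": the same for the moment, N m; "finger_gap": finger opening in mm; "finger_force": force on a finger pad.
Only numpy, scipy, OpenCV 4.12 (cv2) and the standard library are available. Lean on these libraries where they do the work, as an engineer would, in place of code of your own. Each camera call takes 0.05 s, during which the arm holds its last target. There are 200 camera calls.

## Working session

There is one attempt and no reset: what is moved stays moved. The work goes in short steps, Python scripts to look and compute and a shell command to move; the robot and the scene stay as the last step left them, time stands still between calls to the robot, and variables do not carry over. Pictures are saved under pics/ and viewed, at most 14 in all, crops included, and the job is handed in when it is done.

```bash
mkdir -p pics
cat > h.py <<'E'
import numpy as np, cv2
from cell import manip
def cloud(name):
    cal=manip.calibration(name); im,d=manip.camera(name)
    K=np.array(cal["intrinsics"]); T=np.array(cal["pose"])
    v,u=np.mgrid[:d.shape[0],:d.shape[1]]
    x=(u-K[0,2])/K[0,0]*d; y=(v-K[1,2])/K[1,1]*d
    P=np.stack([x,-y,-d],-1)@T[:3,:3].T+T[:3,3]
    P[d==0]=np.nan
    return im,d,P
E
python3 - <<'E'
from h import *
im,d,P=cloud("scene"); np.savez("s.npz",im=im,P=P)
cv2.imwrite("pics/scene.png",im[:,:,::-1])
im2,d2,P2=cloud("side"); np.savez("sd.npz",im=im2,P=P2)
cv2.imwrite("pics/side.png",im2[:,:,::-1])
for c in("scene","side"):print(manip.calibration(c))
print(manip.read_state())
for n in ["organiser","stapler","tape_roll","note_pad","eraser","ssd","charging_puck","usb_stick","phone"]:
  for cam,Q in (("scene",P),):
    for r in manip.cut_out(n,cam)[:4]:
        m=r["mask"]; q=Q[m]; q=q[~np.isnan(q[:,0])]
        hi=q[q[:,2]>np.percentile(q[:,2],90)-6]
        rc=cv2.minAreaRect(hi[:,:2].astype(np.float32))
        print(n,cam,round(r["score"],2),np.round(r["position"]),m.sum(),"med",np.round(np.median(q,0)),"z90",np.round(np.percentile(q[:,2],90),1),"rect",np.round(rc[0]),np.round(rc[1]),round(rc[2],1))
E
```

```text
{'intrinsics': array([[531.84708735,   0.        , 277.83458727],
       [  0.        , 531.84708735, 218.38709431],
       [  0.        ,   0.        ,   1.        ]]), 'pose': array([[ 4.04252830e-01, -7.05645723e-01,  5.81931064e-01,
         1.41732535e+03],
       [ 9.14461597e-01,  3.24635215e-01, -2.41602908e-01,
        -4.48780262e+02],
       [-1.84292579e-02,  6.29822270e-01,  7.76520619e-01,
         1.15418882e+03],
       [ 0.00000000e+00,  0.00000000e+00,  0.00000000e+00,
         1.00000000e+00]])}
{'intrinsics': array([[394.76116172,   0.        , 274.18791549],
       [  0.        , 394.76116172, 207.94546954],
       [  0.        ,   0.        ,   1.        ]]), 'pose': array([[ 7.99954053e-01,  3.57722594e-01, -4.81775942e-01,
         1.76290222e+02],
       [-5.99909591e-01,  4.58716546e-01, -6.55505616e-01,
        -6.39793975e+02],
       [-1.34905728e-02,  8.13396383e-01,  5.81553375e-01,
         5.35849474e+02],
       [ 0.00000000e+00,  0.00000000e+00,  0.00000000e+00,
         1.00000000e+00]])}
{'clock': 0.1, 'joints': array([-6.65690835e-02,  3.00393346
[... 1158 characters left out ...]
 [143. 261.] 299 med [ 545. -473.   16.] z90 19.5 rect [ 539. -473.] [56. 37.] 5.5
eraser scene 0.68 [242. 198.] 192 med [ 449. -149.   10.] z90 14.4 rect [ 447. -150.] [25. 61.] 38.8
ssd scene 0.79 [201. 209.] 270 med [ 456. -276.   10.] z90 13.6 rect [ 453. -275.] [57. 44.] 69.9
charging_puck scene 0.62 [279. 185.] 223 med [450. -31.   9.] z90 12.2 rect [447. -30.] [54. 53.] 25.5
charging_puck scene 0.59 [241. 197.] 153 med [ 450. -150.   11.] z90 14.8 rect [ 447. -149.] [24. 61.] 41.6
usb_stick scene 0.7 [236. 237.] 515 med [ 594. -227.   42.] z90 48.2 rect [ 582. -224.] [ 26. 106.] 67.0
phone scene 0.78 [284. 266.] 1347 med [ 712. -139.    8.] z90 10.9 rect [ 709. -137.] [ 71. 150.] 88.8
```

View pics/scene.png

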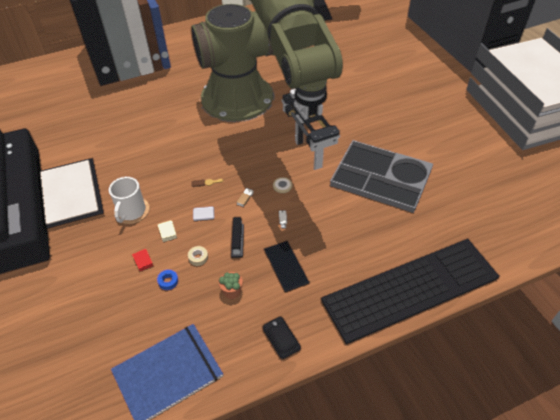

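View pics/side.png

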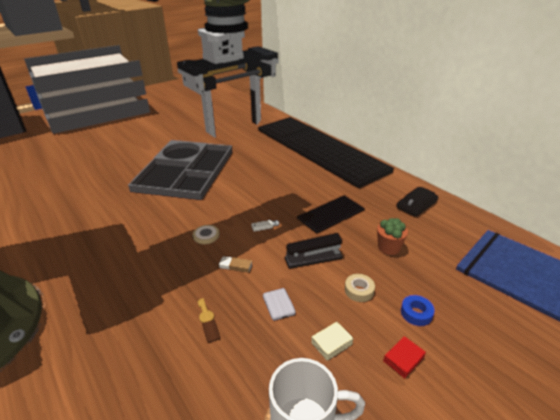

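The scene view shows the cream pad (167,231), beige tape with hole (198,256), stapler (238,238), eraser in brown sleeve (245,198) and organiser (383,176). The look-alikes are the red block (143,260), blue ring (168,280), ssd (203,213), puck (283,185), USB stick (283,219) and phone (287,266). A mug stands beside the pad at (127,200). Next I'll refine the poses with both cameras.

```bash
cat > m.py <<'E'
from h import *
def rect(q):
    c,s,a=cv2.minAreaRect(q[:,:2].astype(np.float32))
    if s[0]<s[1]: s=s[::-1]; a+=90
    a=(a+90)%180-90
    return np.round(c,1),np.round(s,1),round(np.radians(a),3)   # angle of LONG side
def run(cams=("scene","side")):
  for cam in cams:
    im,d,P=cloud(cam); np.savez(cam+".npz",im=im,P=P)
    g=P[np.isfinite(P[...,2])&(abs(P[...,2])<8)&(P[...,0]>400)&(P[...,0]<650)&(abs(P[...,1])<450)]
    print(cam,"table z",np.median(g[:,2]))
    for n,h in [("organiser",22),("stapler",46),("tape_roll",19),("note_pad",16),("eraser",12)]:
      for r in manip.cut_out(n,cam)[:2]:
        q=P[r["mask"]]; q=q[np.isfinite(q[:,0])]
        q=q[(q[:,2]>h-(9 if h==46 else 3.5))&(q[:,2]<h+8)]
        if len(q)<20: continue
        print(n,round(r["score"],2),len(q),*rect(q),np.round(np.percentile(q[:,2],[10,50,90]),1))
        if n=="organiser":
            print(" floor med",[np.round(np.median(P[r["mask"]],0),0)])
E
python3 - <<'E'
from m import *
run()
z=np.load("scene.npz");P=z["P"]
for n,(a,b,c,e) in {"mug":(105,170,150,225),"screwdriver":(188,175,224,190),"plant":(218,272,245,300),"usb":(276,208,290,230)}.items():
    q=P[b:e,a:c].reshape(-1,3); q=q[np.isfinite(q[:,0])&(q[:,2]>6)]
    if len(q): print(n,np.round(q.min(0)),np.round(q.max(0)),np.round(np.median(q,0)))
# organiser compartments: hypothesise frame, project
for cam in("scene","side"):
    cal=manip.calibration(cam);z=np.load(cam+".npz");im=z["im"].copy();P=z["P"]
    m=manip.cut_out("organiser",cam)[0]["mask"]; q=P[m];q=q[np.isfinite(q[:,0])]
    q=q[(q[:,2]>18)&(q[:,2]<28)]; c,s,a=rect(q)
    K=cal["intrinsics"];T=np.linalg.inv(cal["pose"])
    for yaw in (a-np.pi/2,a+np.pi/2):
        R=np.array([[np.cos(yaw),-np.sin(yaw)],[np.sin(yaw),np.cos(yaw)]])
        w=c+R@[38,-70]; p=T[:3,:3]@[w[0],w[1],5]+T[:3,3]; p=K@[p[0],-p[1],-p[2]]
        print(cam,yaw,"well px",p[:2]/p[2])
E
```

```text
scene table z 0.16686934828931044
organiser 0.64 742 [535.6 250.5] [254. 196.] 0.715 [19.2 21.5 24.5]
 floor med [array([nan, nan, nan])]
stapler 0.67 312 [ 580.1 -223. ] [108.1  26. ] -0.395 [41.7 45.2 48.8]
tape_roll 0.78 183 [ 588.2 -336.2] [53.6 48.5] -0.174 [16.6 18.9 21.9]
tape_roll 0.72 203 [ 627.1 -429.9] [50.9 50.5] -0.978 [16.4 18.8 21.7]
note_pad 0.73 204 [ 472.1 -386.5] [54.8 38.2] -0.055 [13.7 17.  19.6]
note_pad 0.58 44 [ 449.8 -150. ] [52.6 20. ] -0.789 [12.8 14.1 16.7]
eraser 0.44 124 [ 445.7 -148.5] [62.3 24.8] -0.86 [ 9.2 11.8 15.2]
side table z 0.95821655633722
organiser 0.61 876 [535.3 253.6] [260.3 191.8] 0.713 [19.6 22.3 23.8]
 floor med [array([nan, nan, nan])]
stapler 0.86 609 [ 576.6 -223.3] [106.1  27.1] -0.345 [39.9 45.5 48.8]
tape_roll 0.93 431 [ 585.4 -334.6] [50.4 49.8] 1.132 [17.7 19.5 20.7]
tape_roll 0.92 484 [ 625.6 -429.8] [51.5 47.3] 0.517 [17.8 19.5 20.7]
note_pad 0.95 730 [ 471.2 -384.5] [51.2 38.7] -0.053 [15.8 17.4 18.7]
note_pad 0.75 820 [ 538.1 -470.7] [53.7 38.6] 0.077 [15.8 17.5 18.6]
mug [ 186. -520.    6.] [ 416. -386.  101.] [ 377. -458.   62.]
screwdriver [ 307. -272.    6.] [ 357. -184.   13.] [ 336. -247.    7.]
plant [ 665. -321.    6.] [ 751. -263.   73.] [ 733. -294.   54.]
usb [534. -99.   6.] [595. -63.  17.] [562. -80.   9.]
scene -0.8557963267948966 well px [353.71563575 177.4488747 ]
scene 2.2857963267948964 well px [407.19487107 174.5066344 ]
side -0.8577963267948966 well px [188.01522344 183.50678891]
side 2.2837963267948966 well px [181.9907191  155.28922294]
```

Both cameras agree to about 3 mm. The organiser is at (535.4, 252) with yaw 2.285. That puts the targets at long (607.7, 241.8), short (512.6, 160.8), well (563.4, 326.6) and big (468.3, 245.5). I'll start with the stapler.

```bash
python3 -m creep '{"slide":[[0.4,-3.2,-1.6],[0.4,-3.2,-1.6],[0.4,-3.2,-1.6],[0.4,-3.2,-1.6],[0.4,-3.2,-1.6],[0.4,-3.2,-1.6],[0.4,-3.2,-1.6],[0,0,0]],"turn":[0.17,0.17,0.17,0.17,0.17,0.17,0.17,0],"claw":[0.9,0.9,0.9,0.9,0.9,0.9,0.9,0.9]}' 20
```

```text
clock: 2.25
eef_pos: [577.7, -225.6, 291.1]
eef_rot: [3.142, -0.002, 2.76]
wrist_force: [0.2, 0.5, -0.2]
finger_gap: 84.5
finger_force: 0.0
```

Run:
```python
from m import *
run(("wrist",))
cv2.imwrite("pics/w1.png",np.load("wrist.npz")["im"][:,:,::-1])
```

```text
wrist table z -0.309360048420956
stapler 0.66 3888 [ 576.8 -221.1] [105.8  26.1] -0.399 [42.1 45.  47.9]
tape_roll 0.6 750 [ 572.6 -342.1] [50.4 21.8] -1.088 [17.6 18.7 19.6]
note_pad 0.6 2674 [ 471.1 -385.3] [51.5 40.3] -0.056 [15.4 16.5 17.4]
eraser 0.81 2237 [ 444.5 -146.8] [59.8 22.6] -0.879 [10.7 11.9 12.9]
```

View pics/w1.png

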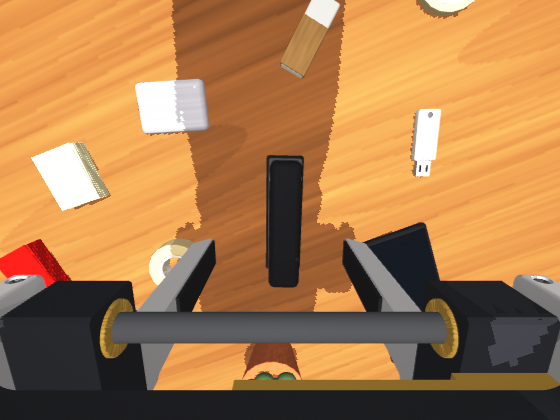

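The stapler is centred between the fingers at (285,220), aligned to within 0.02 rad. The tape is at (175,262), the pad at (70,175) and the eraser at (310,35). I'll descend and grip.

```bash
python3 -m creep '{"slide":[[0,0.4,-2.4],[0,0,-2.4],[0,0,-2.3],[0,0,0],[0,0,0],[0,0,0],[0,0,0],[0,0,0]],"turn":[-0.02,0,0,0,0,0,0,0],"claw":[0.9,0.9,0.9,0.9,0.1,0.1,0.1,0.1]}' 25; python3 -m creep '{"slide":[[0,0,0],[0,0,0],[0,0,2],[0,0,2],[0,0,3]],"turn":[0,0,0,0,0],"claw":[0.1,0.1,0.1,0.1,0.1]}'
```

```text
clock: 3.55
eef_pos: [578.0, -220.0, 222.0]
eef_rot: [-3.142, 0.0, 2.741]
wrist_force: [-0.1, -0.4, -0.0]
finger_gap: 48.2
finger_force: 0.0
clock: 4.18
eef_pos: [577.9, -220.0, 293.4]
eef_rot: [-3.142, 0.0, 2.741]
wrist_force: [1.2, 0.7, -0.6]
finger_gap: 25.6
finger_force: 25.0
```

```bash
python3 -m creep '{"slide":[[0.3,3,0],[0.4,4.6,0],[0.4,4.9,0],[0.4,4.9,0],[0.4,4.9,0],[0.3,4.9,0],[0.3,4.9,0],[0.3,4.9,0]],"turn":[0.1,0.14,0.14,0.14,0.14,0.14,0.14,0.14],"claw":[0.1,0.1,0.1,0.1,0.1,0.1,0.1,0.1]}'; python3 -m creep '{"slide":[[0.2,4.5,0],[0,3,0],[0,1.7,0],[0,0,0]],"turn":[0.036,0,0,0],"claw":[0.1,0.1,0.1,0.1]}'
python3 - <<'E'
from m import *
run(("wrist",))
cv2.imwrite("pics/w2.png",np.load("wrist.npz")["im"][:,:,::-1])
E
```

```text
clock: 5.18
eef_pos: [605.9, 151.6, 293.5]
eef_rot: [-3.141, 0.002, -2.458]
wrist_force: [1.1, -0.0, -1.1]
finger_gap: 25.7
finger_force: 25.0
clock: 5.68
eef_pos: [607.9, 242.4, 292.3]
eef_rot: [-3.141, 0.001, -2.425]
wrist_force: [-0.7, -0.8, -1.9]
finger_gap: 25.6
finger_force: 25.0
wrist table z 0.7467582168794706
organiser 0.57 8789 [534.7 254. ] [251.6 191.2] 0.717 [20.  21.4 22.3]
 floor med [array([nan, nan, nan])]
```

View pics/w2.png

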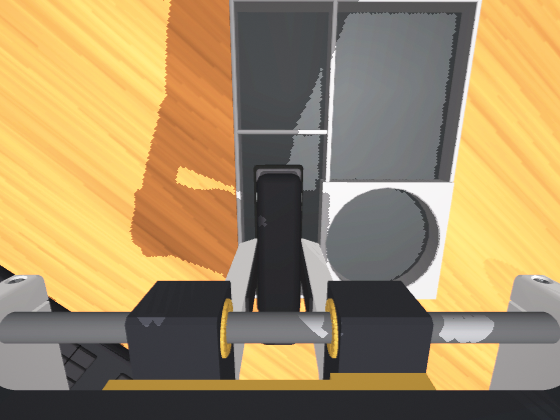

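The stapler is gripped and sits over the long compartment, lined up with its walls (columns 240–325). I'll lower it, release and back off.

```bash
python3 -m creep '{"slide":[[0,0,-2],[0,0,-2],[0,0,-1.5],[0,0,-0.8],[0,0,-0.4],[0,0,0],[0,0,0]],"turn":[0,0,0,0,0,0,0],"claw":[0.1,0.1,0.1,0.1,0.1,0.1,0.42]}'; python3 -m creep '{"slide":[[0,0,0],[0,0,0],[0,0,2],[0,0,3],[0,0,3]],"turn":[0,0,0,0,0],"claw":[0.42,0.42,0.42,0.42,0.42]}'
```

```text
clock: 6.85
eef_pos: [608.1, 242.1, 225.2]
eef_rot: [-3.141, 0.001, -2.426]
wrist_force: [-0.5, 0.1, 0.2]
finger_gap: 32.2
finger_force: 0.0
clock: 7.48
eef_pos: [608.0, 242.0, 307.1]
eef_rot: [-3.141, 0.001, -2.426]
wrist_force: [0.4, 0.8, 0.3]
finger_gap: 39.5
finger_force: 0.0
```

```bash
python3 -m creep '{"slide":[[-1.6,-3.9,0],[-1.6,-3.9,0],[-1.6,-3.9,0],[-1.6,-3.9,0],[-1.6,-3.9,0],[-1.6,-3.9,0],[-1.6,-3.9,0],[-1.6,-3.9,0]],"turn":[-0.16,-0.16,-0.16,-0.16,-0.16,-0.16,-0.16,-0.16],"claw":[0.6,0.6,0.6,0.6,0.6,0.6,0.6,0.6]}'; python3 -m creep '{"slide":[[-1.6,-3.9,-1],[-1.9,-3.8,-1],[0,0,0],[0,0,0]],"turn":[-0.16,-0.156,0,0],"claw":[0.6,0.6,0.6,0.6]}';python3 - <<'E'
from m import *
run(("wrist",))
E
```

```text
clock: 8.48
eef_pos: [479.4, -71.2, 306.2]
eef_rot: [3.141, 0.002, 2.572]
wrist_force: [0.6, 0.7, 0.7]
finger_gap: 56.2
finger_force: 0.0
clock: 8.98
eef_pos: [445.3, -146.8, 285.7]
eef_rot: [3.141, 0.001, 2.262]
wrist_force: [0.4, 0.4, 0.9]
finger_gap: 56.4
finger_force: 0.0
wrist table z -0.18607345850131196
organiser 0.75 260 [498.9 107.5] [17.2 13.2] -0.814 [19.3 21.3 22.3]
 floor med [array([nan, nan, nan])]
eraser 0.82 1574 [ 443.8 -146.5] [59.9 22.3] -0.872 [10.9 12.  12.9]
```

```bash
python3 -m creep '{"slide":[[-0.1,0,-3],[0,0,-3],[0,0,-1.8],[0,0,-0.6],[0,0,0],[0,0,0],[0,0,0],[0,0,0]],"turn":[0,0,0,0,0,0,0,0],"claw":[0.6,0.6,0.6,0.6,0.6,0.1,0.1,0.1]}' 15; python3 -m creep '{"slide":[[0,0,0],[0,0,0],[0,0,2],[0,0,3],[0,0,3]],"turn":[0,0,0,0,0],"claw":[0.1,0.1,0.1,0.1,0.1]}'
```

```text
clock: 10.28
eef_pos: [444.0, -147.0, 201.0]
eef_rot: [3.141, 0.0, 2.261]
wrist_force: [0.7, -0.1, -0.2]
finger_gap: 29.9
finger_force: 0.0
clock: 10.9
eef_pos: [443.9, -147.0, 281.4]
eef_rot: [-3.141, -0.0, 2.261]
wrist_force: [0.3, -1.1, -0.1]
finger_gap: 21.6
finger_force: 15.0
```

```bash
python3 -m creep '{"slide":[[0.7,3,0],[0.7,3.3,0],[0.7,3.4,0],[0.7,3.4,0],[0.7,3.4,0],[0.7,3.4,0],[0.7,3.4,0],[0.7,3.4,0]],"turn":[0.16,0.18,0.18,0.18,0.18,0.18,0.18,0.18],"claw":[0.1,0.1,0.1,0.1,0.1,0.1,0.1,0.1]}'; python3 -m creep '{"slide":[[0.7,3.2,0],[0.5,1,0],[0,0,0],[0,0,-2],[0,0,-2],[0,0,-1.4]],"turn":[0.176,0,0,0,0,0],"claw":[0.1,0.1,0.1,0.1,0.1,0.1]}'
python3 - <<'E'
from h import *
print(manip.read_state()["eef_pos"])
im,d,P=cloud("wrist");cv2.imwrite("pics/w3.png",im[:,:,::-1])
E
```

```text
clock: 11.9
eef_pos: [500.1, 121.2, 280.6]
eef_rot: [3.142, -0.0, -2.596]
wrist_force: [-0.7, -0.8, 0.1]
finger_gap: 21.7
finger_force: 15.0
clock: 12.65
eef_pos: [511.9, 160.9, 225.9]
eef_rot: [3.141, -0.001, -2.43]
wrist_force: [0.1, -0.4, -0.2]
finger_gap: 21.9
finger_force: 15.0
[511.87203963 160.91957041 225.87446922]
```

View pics/w3.png

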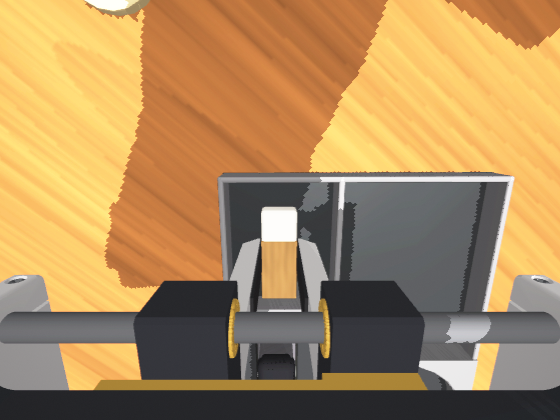

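The eraser (280,255) is held inside the short compartment between its walls. I'll lower the last 21 mm and release.

```bash
python3 -m creep '{"slide":[[0,0,-1],[0,0,-0.7],[0,0,-0.4],[0,0,0],[0,0,0]],"turn":[0,0,0,0,0],"claw":[0.1,0.1,0.1,0.1,0.36]}'; python3 -m creep '{"slide":[[0,0,0],[0,0,0],[0,0,2],[0,0,3],[0,0,3]],"turn":[0,0,0,0,0],"claw":[0.36,0.36,0.36,0.36,0.36]}'
```

```text
clock: 13.32
eef_pos: [512.1, 162.0, 205.9]
eef_rot: [-3.141, 0.0, -2.426]
wrist_force: [-0.4, -0.8, -0.7]
finger_gap: 28.1
finger_force: 0.0
clock: 13.95
eef_pos: [511.9, 162.0, 286.6]
eef_rot: [3.142, -0.0, -2.426]
wrist_force: [-0.1, 0.1, -0.7]
finger_gap: 33.9
finger_force: 0.0
```

```bash
python3 -m creep '{"slide":[[0,-4,0],[-0.4,-5,0],[-0.4,-5.2,0],[-0.4,-5.2,0],[-0.4,-5.2,0],[-0.4,-5.2,0],[-0.4,-5.2,0],[-0.4,-5.2,0]],"turn":[-0.09,-0.1,-0.1,-0.1,-0.1,-0.1,-0.1,-0.08],"claw":[0.75,0.75,0.75,0.75,0.75,0.75,0.75,0.75]}'; python3 -m creep '{"slide":[[-0.4,-5.2,0],[-0.4,-5,0],[-0.4,-4.3,0],[0,0,0],[0,0,0]],"turn":[0,0,0,0,0],"claw":[0.75,0.75,0.75,0.75,0.75]}';python3 - <<'E'
from m import *
run(("wrist",))
E
```

```text
clock: 14.95
eef_pos: [483.6, -241.7, 285.9]
eef_rot: [-3.141, 0.0, 3.084]
wrist_force: [0.0, -0.2, -0.5]
finger_gap: 70.3
finger_force: 0.0
clock: 15.58
eef_pos: [472.0, -384.6, 285.5]
eef_rot: [3.141, -0.0, 3.087]
wrist_force: [0.2, -0.1, -0.3]
finger_gap: 70.5
finger_force: 0.0
wrist table z -0.2608284912582235
tape_roll 0.9 365 [ 585.1 -335.9] [51.2 34.2] -0.052 [17.5 18.7 19.4]
tape_roll 0.67 1140 [ 619.3 -428.5] [50.5 41.3] 1.49 [17.3 18.8 19.6]
note_pad 0.78 297 [ 536.8 -471.3] [61.4 22.9] 0.641 [14.7 16.5 17.6]
note_pad 0.6 2347 [ 471.2 -385.8] [51.5 38.8] -0.062 [15.7 16.6 17.5]
```

```bash
python3 -m creep '{"slide":[[0,-0.1,-3],[0,0,-3],[0,0,-1.6],[0,0,-0.7],[0,0,0],[0,0,0],[0,0,0],[0,0,0]],"turn":[0,0,0,0,0,0,0,0],"claw":[0.75,0.75,0.75,0.75,0.75,0.25,0.25,0.25]}' 15; python3 -m creep '{"slide":[[0,0,0],[0,0,0],[0,0,2],[0,0,3],[0,0,3]],"turn":[0,0,0,0,0],"claw":[0.25,0.25,0.25,0.25,0.25]}'
```

```text
clock: 16.88
eef_pos: [472.0, -386.0, 203.0]
eef_rot: [-3.141, 0.0, 3.087]
wrist_force: [-0.4, 0.8, -0.5]
finger_gap: 43.5
finger_force: 0.0
clock: 17.5
eef_pos: [471.9, -386.0, 284.9]
eef_rot: [-3.141, 0.001, 3.087]
wrist_force: [0.1, 0.1, -0.9]
finger_gap: 38.0
finger_force: 15.0
```

```bash
python3 -m creep '{"slide":[[0,3,0],[0,5,0],[0,5.2,0],[0,5.2,0],[0,5.2,0],[0,5.2,0],[0,5.2,0],[0,5.2,0]],"turn":[0.09,0.1,0.1,0.1,0.1,0.1,0.1,0.08],"claw":[0.25,0.25,0.25,0.25,0.25,0.25,0.25,0.25]}'; python3 -m creep '{"slide":[[0,5.2,0],[0,5.2,0],[0,5.2,0],[0,5,0],[-0.4,3.4,0],[0,0,-2],[0,0,-2],[0,0,-1.2]],"turn":[0,0,0,0,0,0,0,0],"claw":[0.25,0.25,0.25,0.25,0.25,0.25,0.25,0.25]}'
python3 - <<'E'
from h import *
im,d,P=cloud("wrist");cv2.imwrite("pics/w4.png",im[:,:,::-1])
E
```

```text
clock: 18.5
eef_pos: [471.8, 7.6, 284.1]
eef_rot: [-3.14, 0.001, -2.424]
wrist_force: [0.5, -0.2, -0.2]
finger_gap: 38.1
finger_force: 15.0
clock: 19.5
eef_pos: [468.0, 246.1, 230.8]
eef_rot: [-3.141, 0.0, -2.426]
wrist_force: [-0.4, 0.6, -0.6]
finger_gap: 37.8
finger_force: 15.0
```

View pics/w4.png

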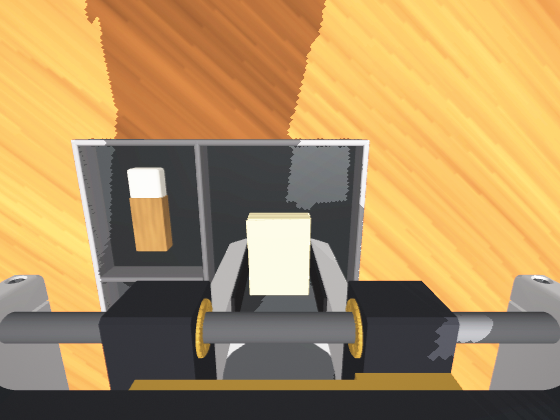

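The pad (280,255) is held over the big compartment and the eraser (150,210) lies flat in the short one. Next I'll lower and release the pad.

```bash
python3 -m creep '{"slide":[[0,0,-1.3],[0,0,-0.8],[0,0,-0.4],[0,0,0],[0,0,0]],"turn":[0,0,0,0,0],"claw":[0.25,0.25,0.25,0.25,0.58]}'; python3 -m creep '{"slide":[[0,0,0],[0,0,0],[0,0,2],[0,0,3],[0,0,3]],"turn":[0,0,0,0,0],"claw":[0.58,0.58,0.58,0.58,0.58]}'
```

```text
clock: 20.18
eef_pos: [468.1, 246.0, 205.8]
eef_rot: [-3.142, 0.0, -2.426]
wrist_force: [0.4, -0.2, 0.7]
finger_gap: 44.8
finger_force: 0.0
clock: 20.8
eef_pos: [467.9, 246.0, 286.5]
eef_rot: [3.142, -0.0, -2.426]
wrist_force: [0.7, 0.7, 0.3]
finger_gap: 54.3
finger_force: 0.0
```

```bash
python3 -m creep '{"slide":[[0.5,-4,0],[1,-5,0],[1,-5,0],[1,-5,0],[1,-5,0],[1,-5,0],[1,-5,0],[1,-5,0]],"turn":[-0.15,-0.17,-0.17,-0.17,-0.17,-0.17,-0.17,-0.17],"claw":[0.9,0.9,0.9,0.9,0.9,0.9,0.9,0.9]}'; python3 -m creep '{"slide":[[1,-5,0],[1,-5,0],[1,-5,0],[1.3,-4.2,0],[0,0,0],[0,0,0]],"turn":[-0.17,-0.17,0,0,0,0],"claw":[0.9,0.9,0.9,0.9,0.9,0.9]}';python3 - <<'E'
from m import *
run(("wrist",))
cv2.imwrite("pics/w5.png",np.load("wrist.npz")["im"][:,:,::-1])
E
```

```text
clock: 21.8
eef_pos: [543.1, -145.7, 285.8]
eef_rot: [3.142, 0.0, 2.511]
wrist_force: [0.0, 0.7, 0.7]
finger_gap: 84.8
finger_force: 0.0
clock: 22.55
eef_pos: [585.9, -335.5, 285.3]
eef_rot: [-3.141, -0.001, 2.177]
wrist_force: [1.0, 0.2, 0.4]
finger_gap: 84.8
finger_force: 0.0
wrist table z -0.3340049289606668
tape_roll 0.71 1859 [ 585.3 -334.9] [50. 50.] -0.96 [17.7 18.7 19.5]
tape_roll 0.67 605 [ 615.4 -414.5] [47.5 18. ] 0.571 [17.2 18.6 19.5]
note_pad 0.57 401 [ 517.3 -469.9] [34.5 15.2] 1.474 [15.4 16.7 17.6]
```

View pics/w5.png

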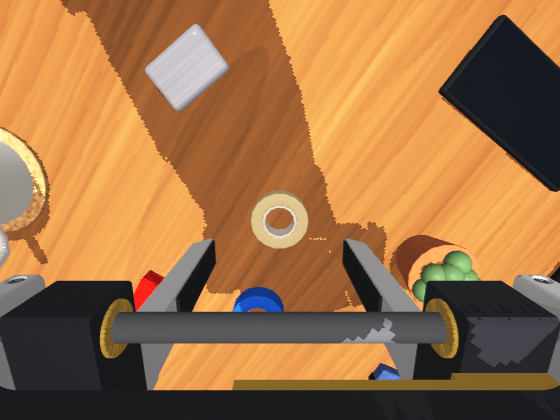

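The beige tape (280,220) is centred between the fingers. The blue ring (258,305) and plant (445,270) are outside the finger paths. I'll descend and grip.

```bash
python3 -m creep '{"slide":[[0,0,-3],[0,0,-3],[0,0,-1.6],[0,0,-0.6],[0,0,0],[0,0,0],[0,0,0],[0,0,0]],"turn":[0,0,0,0,0,0,0,0],"claw":[0.9,0.9,0.9,0.9,0.9,0.4,0.4,0.4]}' 12; python3 -m creep '{"slide":[[0,0,0],[0,0,0],[0,0,2],[0,0,3],[0,0,3]],"turn":[0,0,0,0,0],"claw":[0.4,0.4,0.4,0.4,0.4]}'; python3 -m creep '{"slide":[[0,3,0],[0,5,0],[0,5,0],[0,5,0],[0,5,0],[0,5,0],[0,5,0],[0,5,0]],"turn":[0,0,0,0,0,0,0,0],"claw":[0.4,0.4,0.4,0.4,0.4,0.4,0.4,0.4]}'
```

```text
clock: 23.85
eef_pos: [586.0, -336.0, 204.0]
eef_rot: [3.141, 0.0, 2.177]
wrist_force: [0.0, -0.3, 0.3]
finger_gap: 57.8
finger_force: 0.0
clock: 24.48
eef_pos: [586.0, -336.0, 285.9]
eef_rot: [3.141, 0.001, 2.177]
wrist_force: [-0.3, -0.1, 0.2]
finger_gap: 51.4
finger_force: 12.0
clock: 25.48
eef_pos: [585.8, 45.6, 285.2]
eef_rot: [3.14, 0.001, 2.177]
wrist_force: [0.3, -0.3, 0.2]
finger_gap: 51.9
finger_force: 12.0
```

```bash
python3 -m creep '{"slide":[[-0.3,5,0],[-0.4,5,0],[-0.4,5,0],[-0.4,5,0],[-0.4,5,0],[-0.4,3.3,0],[0,0,0],[0,0,-2]],"turn":[0,0,0,0,0,0,0,0],"claw":[0.4,0.4,0.4,0.4,0.4,0.4,0.4,0.4]}'; python3 -m creep '{"slide":[[0,0,-2],[0,0,-1.5],[0,0,-1.2],[0,0,-0.8],[0,0,-0.3],[0,0,0],[0,0,0]],"turn":[0,0,0,0,0,0,0],"claw":[0.4,0.4,0.4,0.4,0.4,0.4,0.7]}'; python3 -m creep '{"slide":[[0,0,0],[0,0,0],[0,0,2],[0,0,3],[0,0,4],[-2,-4,3],[-3,-5,0],[-3,-5,0]],"turn":[0,0,0,0,0,0,0,0],"claw":[0.7,0.7,0.7,0.7,0.7,0.7,0.7,0.7]}'; python3 -m creep '{"slide":[[0,-5,0],[0,-5,0],[0,-5,0],[0,-5,0],[0,0,0]],"turn":[0,0,0,0,0],"claw":[0.7,0.7,0.7,0.7,0.7]}'
python3 - <<'E'
from m import *
run()
im=np.load("scene.npz")["im"][130:240,300:460,::-1]; im2=np.load("side.npz")["im"][120:220,110:260,::-1]
cv2.imwrite("pics/fin.png",np.hstack([cv2.resize(i,(400,300),interpolation=2) for i in (im,im2)]))
c=np.array([535.1,253]);a=2.286;R=np.array([[np.cos(a),-np.sin(a)],[np.sin(a),np.cos(a)]])
for n in["stapler","tape_roll","note_pad","eraser"]:
  for cam in("scene","side"):
    P=np.load(cam+".npz")["P"]
    for r in manip.cut_out(n,cam)[:3]:
        q=P[r["mask"]];q=q[np.isfinite(q[:,0])]; t=q[q[:,2]>np.percentile(q[:,2],90)-7]
        print(n,cam,round(r["score"],2),"org frame",np.round(R.T@(np.array(cv2.minAreaRect(t[:,:2].astype(np.float32))[0])-c)),"top",np.round(np.percentile(q[:,2],90)))
E
```

```text
clock: 26.48
eef_pos: [563.3, 326.6, 265.0]
eef_rot: [3.138, 0.001, 2.177]
wrist_force: [0.5, -1.4, -1.1]
finger_gap: 51.1
finger_force: 12.0
clock: 27.35
eef_pos: [563.1, 327.0, 206.0]
eef_rot: [3.141, 0.0, 2.177]
wrist_force: [0.4, 0.7, 0.2]
finger_gap: 58.6
finger_force: 0.0
clock: 28.35
eef_pos: [481.8, 185.7, 327.3]
eef_rot: [3.139, 0.001, 2.177]
wrist_force: [0.7, -0.1, 1.2]
finger_gap: 65.8
finger_force: 0.0
clock: 28.98
eef_pos: [482.9, -15.4, 327.0]
eef_rot: [3.14, 0.001, 2.173]
wrist_force: [0.7, -0.2, 0.3]
finger_gap: 66.2
finger_force: 0.0
scene table z 0.03195445738856506
organiser 0.63 742 [535.8 250.5] [254.3 196.3] 0.712 [19.1 21.5 24.5]
 floor med [array([nan, nan, nan])]
stapler 0.62 317 [610.5 239.6] [107.  33.] 0.725 [41.5 47.2 51.5]
tape_roll 0.57 190 [ 627.9 -430.1] [49.7 48.3] -1.289 [16.5 18.9 21.2]
tape_roll 0.48 153 [565.4 324.4] [50.8 48. ] -1.461 [17.4 21.  24.5]
note_pad 0.69 218 [ 541.  -472.5] [52.5 35.9] 0.084 [14.2 16.9 20. ]
note_pad 0.48 171 [469.  243.6] [51.1 46.5] 0.704 [15.  19.1 22. ]
eraser 0.72 127 [513.9 158. ] [56.9 26.1] 0.616 [10.6 14.8 1
[... 395 characters left out ...]
053 [16.  17.4 18.6]
note_pad 0.56 186 [470.5 243.7] [54.4 38.2] 0.688 [14.8 20.3 21.9]
stapler scene 0.62 org frame [-60. -48.] top 50.0
stapler side 0.51 org frame [-115.  110.] top 51.0
stapler side 0.37 org frame [-342.  410.] top 13.0
tape_roll scene 0.57 org frame [-577.  378.] top 21.0
tape_roll scene 0.48 org frame [ 35. -70.] top 24.0
tape_roll side 0.73 org frame [-573.  380.] top 20.0
tape_roll side 0.64 org frame [-64.  99.] top 24.0
note_pad scene 0.69 org frame [-552.  471.] top 20.0
note_pad scene 0.48 org frame [35. 56.] top 22.0
note_pad side 0.58 org frame [-549.  473.] top 18.0
note_pad side 0.56 org frame [35. 55.] top 22.0
eraser scene 0.72 org frame [-58.  78.] top 17.0
```

View pics/fin.png

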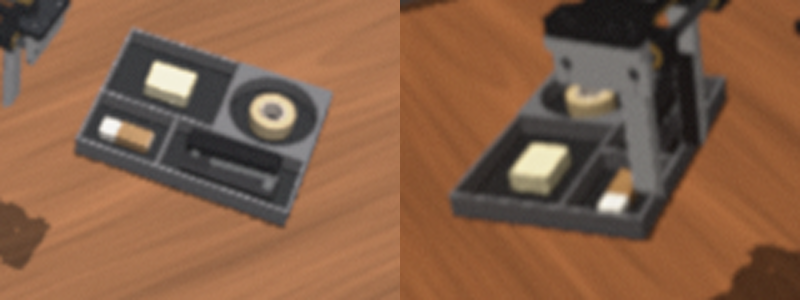

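The left half shows all four pieces in their compartments and flat: pad (170,82), tape (272,115), eraser (125,135) and stapler (235,160). The right half shows the gripper standing clear above the tray. Their measured positions lie within 6 mm of the compartment centres, so I'll hand in.

```bash
python3 -c "
from cell import manip
print(manip.sign_off())"
```

```text
the job is handed in; nothing more can be done
None
```

The job is handed in at about 29 s: stapler, tape, note pad and eraser were set down and released in their own compartments, each measured within about 6 mm of centre, and I did not grip or knowingly touch the drive, puck, USB stick or phone (their positions were not re-measured; sign-off returned no verdict).

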